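# Night light in, coin tin up

## Robot

A 6-joint arm with a two-finger parallel gripper is mounted at the origin on the work surface. World frame = base frame: x ahead of the robot, y to its left, z up, the work surface at z = 0. Lengths are in m, angles in degrees, forces in N, time in s.
With the tool pointing down it reaches from about 0.375 to 0.75 m from the base axis. Payload 9 kg.
Tool frame: the origin (TCP) lies where the fingers leave the gripper's body, on its centre line; the fingertips stand 73 mm ahead of it and the grasp point (between the pads) lies 54 mm ahead of it (robot.tip_reach is the distance from the TCP to the fingertips, in m); z points along the fingers, y is the line along which they close (so a half turn about z gives the same grasp; the last joint's range is limited). The gripper opens to 85 mm and grips with 20 to 120 N. Pads are 22 mm wide; open, the fingers measure 114 mm over their backs; the gripper's body (76 mm by 85 mm) begins 54 mm behind the grasp point. The pads swing forward as they close: fully open they stand 13 mm farther back than shut.
Start: joints at [-82.833, 5.964, 5.575, 89.605, 0, 77.527], TCP at [0.202, -0.565, 0.304] pointing down, gripper open.
Joint ranges: [-171.21, 171.21], [-48.23, 106.86], [-62.78, 66.21], [-105.2, 120.99], [-86.42, 89.51], [-180, 180]. Speed limits (degrees/s): [127.2, 127.2, 147.25, 180, 180, 180].

## Interface

Orientations are given as [roll, pitch, yaw] about the fixed x, y, z axes, in that order (R = Rz(yaw) Ry(pitch) Rx(roll)).
In Python, from plant import robot gives the robot as it stands. Calls block until the motion is done:
- robot.move_pose(position, orientation): joint-space move of the TCP to a pose.
- robot.line_to(position, vel=0.15, rotation=None, guard=None): straight line of the TCP; rotation=None keeps the orientation; vel is the mean speed in m/s. With guard (N) it stops when the force on the tool has changed by that much, and returns True; else False.
- robot.goto_joints(angles): joint-space move.
- robot.set_gripper(opening): finger opening in m; the grip force is fixed at half the most; returns when the fingers have stopped.
- robot.pause(seconds).
- robot.ik(position, orientation): joint angles nearest the present ones, or None.
- robot.observe(): the state.
- robot.grab_frame(name): name is "scene" or "top"; returns the picture (400x640x3 uint8, blue, green, red); there is no depth.
- robot.get_calibration(name): a dict with "vertical_fov" (degrees; the focal length in pixels is half the picture's height over the tangent of half this angle, whatever the lens; pixels are square), "cx", "cy" (the principal point, pixels), "k1" (the pictures are not rectified: a ray, as slopes to the right and down, at radius r is drawn at 1 + k1 r^2 times it, then the intrinsics apply), "rvec" (rotation vector, rad) and "tvec" (3), from world to camera coordinates, as OpenCV has them. Camera axes: x right, y down, z forward; pixel columns grow to the right and rows downward; lengths in m; the calibration is good to about 2 mm. A picture is of the moment at which its call begins. get_calibration takes no time and is no camera call.
A pose or a line that the arm cannot do raises robot.IKError and nothing moves.
- robot.job_done(): hands the job in; it is judged then, once.
The state is a dict: "time": time; "q": joint angles; "qvel": joint speeds; "joint_torque": joint torques, N m; "tool_pos": TCP position; "tcp_rot": TCP orientation; "ft_force": force on the tool from outside, world axes, zero at the start; "torque": the same for the moment, N m; "gripper_width": finger opening in m; "gripper_force": force on a finger pad.
Only numpy, scipy, OpenCV 4.12 (cv2) and the standard library are available. Lean on these libraries where they do the work, as an engineer would, in place of code of your own. Each camera call takes 0.05 s, during which the arm holds its last target. There are 200 camera calls.

## Task

Plug the white night light, square foot first, fully home into the socket of the grey charging base so there is light to see by. Then weigh the three identical closed tins by feel to find the coin tin, which is clearly the heaviest, setting the other two back upright where they stood. Finish while still holding the coin tin upright and still in the light, directly above the plugged-in night light and well clear of it (about a hand's breadth); never hold a lighter tin up there, tip no tin over, and leave the other bedside things where they are.

Things in the scene. Friction and masses are not known exactly. Their poses are not given: they have to be found in the camera images.
- night_light: white night light standing on its foot, 75 mm tall: square foot 28 x 28 mm, 20 mm high (lowest 4 mm narrowed to 25 mm), above it a square body 42 x 42 mm from 20 to 52 mm, its sides parallel to the foot's, then a clear round dome 36 mm wide up to 75 mm; 0.12 kg; origin at the centre of the foot's underside, z up, x and y square to its sides
- light_tip (a point): centre of the underside of the night light's foot (same as its origin)
- dock: grey charging base, fixed, 90 x 90 mm, 40 mm tall, with a square hole in its top; origin at the centre of its underside, z up, x and y square to its sides and to the hole's
- dock_hole0 (a point): centre of the hole's mouth, at the middle of the top face of the charging base, 40 mm above the table; z up, out of the hole. The hole is 30 x 30 mm, 24 mm deep, with a 2 mm chamfer; the foot (any of its four ways round) goes in 20 mm until the light's body rests on the top face
- tin_a: closed round steel tin, upright, 54 mm diameter (56 over the lid rim), 80 mm tall, 0.1 to 0.6 kg; origin at the centre of its underside, z up. Stays shut. Looks exactly like the other two; one, a different one each time, is heaviest by more than 0.1 kg: a hidden roll of coins (coin_roll in the rules) lies loose inside it, its centre 29 mm above the origin
- tin_b: closed round steel tin, upright, 54 mm diameter (56 over the lid rim), 80 mm tall, 0.1 to 0.6 kg; origin at the centre of its underside, z up. Stays shut. Looks exactly like the other two; one, a different one each time, is heaviest by more than 0.1 kg: a hidden roll of coins (coin_roll in the rules) lies loose inside it, its centre 29 mm above the origin
- tin_c: closed round steel tin, upright, 54 mm diameter (56 over the lid rim), 80 mm tall, 0.1 to 0.6 kg; origin at the centre of its underside, z up. Stays shut. Looks exactly like the other two; one, a different one each time, is heaviest by more than 0.1 kg: a hidden roll of coins (coin_roll in the rules) lies loose inside it, its centre 29 mm above the origin
- organizer: blue pill organizer with seven lids, 36 x 190 x 26 mm, long side along its y; origin at the centre of its underside; leave alone
- cup: open stainless steel cup, 70 mm across, 90 mm tall; origin at the centre of its underside; leave alone
- case: black eyeglass case, 64 x 160 x 36 mm, long side along its y; origin at the centre of its underside; leave alone
- coaster: white ceramic coaster, 90 mm across, 8 mm thick; origin at the centre of its underside; leave alone
- flashlight: small aluminium flashlight lying along its y, 117 mm long (y from -60 to 57 mm), 30 mm thick at the head; origin under it at table height; leave alone

How it is judged:
By the outcome, as a careful person would: the job done as asked, in the order asked, and still so for the second after the job is handed in, while the arm keeps its last pose, push and grip.
It also fails if it takes over 72 s, if anything falls off the work surface, if the arm or the gripper's body presses on something with over 40 N, if the wrist force passes 120 N, or if a joint passes its speed limit or range.

## Working session

There is one attempt and no reset: what is moved stays moved. The work goes in short steps, each a Python script; the robot and the scene stay as the last script left them, time stands still between calls to the robot, and variables do not carry over. Pictures are saved under pics/ and viewed, at most 10 in all, crops included, and the job is handed in when it is done.

```bash
ls; mkdir -p pics
python3 - <<'E'
from plant import robot
import cv2
for n in ("scene","top"):
    cv2.imwrite(f"pics/{n}0.png",robot.grab_frame(n)); print(n,robot.get_calibration(n))
print(robot.observe())
E
```

```text
pics
scene {'vertical_fov': 54.67514808683792, 'cx': 314.05249783984084, 'cy': 198.5491026364797, 'k1': -0.04805921439444559, 'rvec': array([ 2.06551279,  0.7926027 , -0.41187456]), 'tvec': array([-0.39563891, -0.14016963,  1.24693125])}
top {'vertical_fov': 46.360164287716366, 'cx': 315.46531134004783, 'cy': 202.27723447388567, 'k1': -0.014556644114123947, 'rvec': array([ 2.14659098, -2.17935945,  0.10162314]), 'tvec': array([0.04905721, 0.52799046, 1.05397205])}
{'time': 0.1, 'q': array([-8.28313144e+01,  5.99811346e+00,  5.53056504e+00,  8.96037970e+01,
       -2.57661337e-04,  7.75270012e+01]), 'qvel': array([-0.03480802, -0.10950084,  0.09933089, -0.07010935,  0.0052841 ,
       -0.04293985]), 'joint_torque': array([ 5.92199794e-03, -5.58213294e+01,  5.04714811e+01,  1.32713816e-02,
       -2.62175508e-04, -4.32096044e-06]), 'tool_pos': array([ 0.20166572, -0.56486727,  0.30316109]), 'tcp_rot': array([-1.79930283e+02, -1.51575739e-02,  1.96416754e+01]), 'ft_force': array([ 0.78802956, -1.15800478,  0.78904586]), 'torque': array([-0.02269686, -0.04895908, -0.00892424]), 'gripper_force': 0.0, 'gripper_width': 0.08543449254810397}
```

View pics/scene0.png

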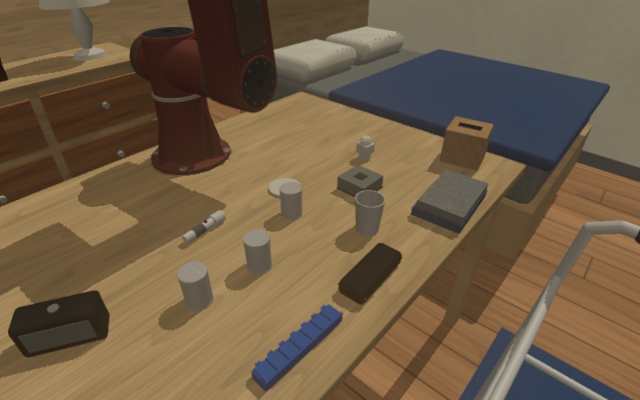

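View pics/top0.png

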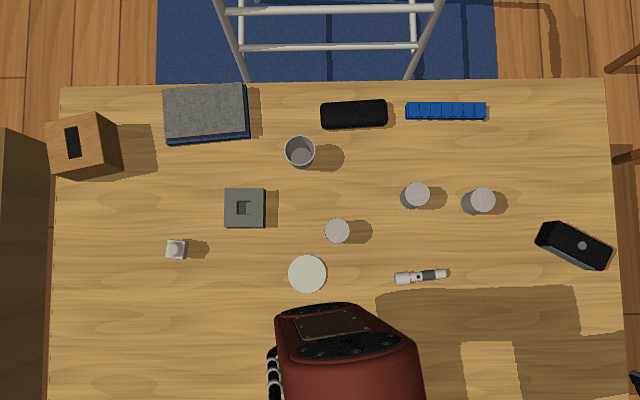

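Scene picture: the light is at about (365,150), the dock at (360,182) and the tins at (291,200), (258,252) and (196,286). Top picture: the light is at (176,249), the dock at (245,208) and the tins at (337,231), (417,195) and (482,200). Next I'll segment them by saturation.

```bash
cat > vis.py <<'E'
import numpy as np, cv2
from plant import robot
def cam(n):
    c=robot.get_calibration(n); f=200/np.tan(np.radians(c["vertical_fov"]/2))
    K=np.array([[f,0,c["cx"]],[0,f,c["cy"]],[0,0,1]]); D=np.array([c["k1"],0,0,0.])
    return K,D,np.array(c["rvec"]),np.array(c["tvec"])
def ray(n,px):
    K,D,r,t=cam(n); R=cv2.Rodrigues(r)[0]
    u=cv2.undistortPoints(np.array(px,float).reshape(-1,1,2),K,D).reshape(-1,2)
    return -R.T@t, np.c_[u,np.ones(len(u))]@R
def onplane(n,px,z):
    o,d=ray(n,px); return o+d*((z-o[2])/d[:,2])[:,None]
def proj(n,P):
    K,D,r,t=cam(n); return cv2.projectPoints(np.array(P,float).reshape(-1,1,3),r,t,K,D)[0].reshape(-1,2)
E
python3 - <<'E'
from vis import *
im=cv2.imread("pics/top0.png"); hsv=cv2.cvtColor(im,cv2.COLOR_BGR2HSV)
print("base px",proj("top",[[0,0,0],[0.5,0,0]]), "cams",ray("top",[[0,0]])[0],ray("scene",[[0,0]])[0])
m=((hsv[...,1]<60)&(hsv[...,2]>60)).astype(np.uint8)*255
n,l,s,c=cv2.connectedComponentsWithStats(m)
for i in range(1,n):
    if 150<s[i,4]<6000 and s[i,1]<300: print(s[i],c[i].round(1),onplane("top",[c[i]],0.08)[0].round(3))
crops=[cv2.resize(im[y-32:y+32,x-32:x+32],(260,260),interpolation=cv2.INTER_CUBIC) for x,y in((176,249),(245,208),(337,231),(417,195),(482,200))]
sc=cv2.imread("pics/scene0.png"); crops.append(cv2.resize(sc[130:205,325:400],(260,260),interpolation=cv2.INTER_CUBIC))
cv2.imwrite("pics/crops.png",np.vstack([np.hstack(crops[:3]),np.hstack(crops[3:])]))
E
```

```text
base px [[337.12563456 435.40188826]
 [333.10547439 215.26633633]] cams [0.41612293 0.03080245 1.1035989 ] [ 1.03069569 -0.55450358  0.60100532]
[ 212    0  234   83 5427] [327.3  28.7] [0.924 0.008 0.08 ]
[ 162   82   84   60 3996] [203.2 109.9] [0.737 0.291 0.08 ]
[284 135  31  34 788] [299.8 151. ] [0.639 0.074 0.08 ]
[399 182  31  27 617] [414.3 195.1] [ 0.536 -0.177  0.08 ]
[ 224  188   40   40 1489] [243.5 207. ] [0.515 0.2   0.08 ]
[461 188  35  27 716] [477.9 201. ] [ 0.52  -0.317  0.08 ]
[325 218  25  26 495] [336.6 230.6] [ 0.46  -0.005  0.08 ]
[165 239  23  20 382] [176.1 249. ] [0.425 0.347 0.08 ]
[542 246  53  24 260] [567.2 257.1] [ 0.395 -0.505  0.08 ]
[ 288  255   38   38 1155] [306.6 273.5] [0.368 0.062 0.08 ]
[394 269  52  17 500] [417.7 276.2] [ 0.359 -0.178  0.08 ]
```

View pics/crops.png

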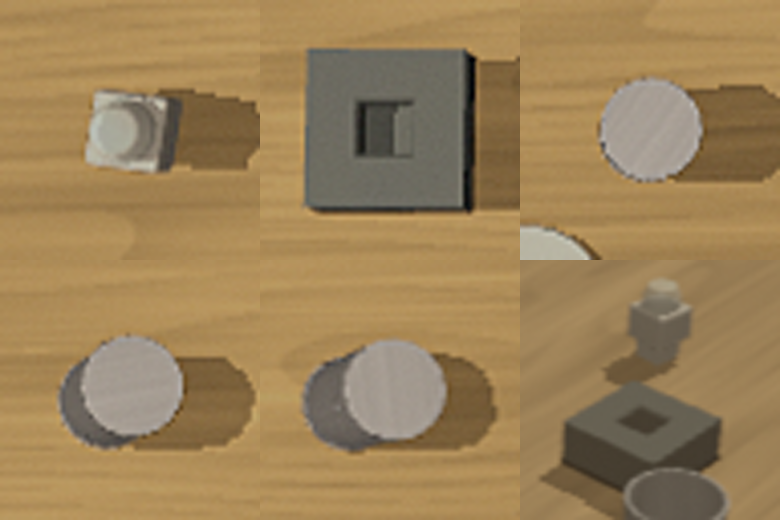

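Run:
```python
from vis import *
im=cv2.imread("pics/top0.png"); hsv=cv2.cvtColor(im,cv2.COLOR_BGR2HSV)
def biggest(m,cx,cy,w=32):
    z=np.zeros_like(m); z[cy-w:cy+w,cx-w:cx+w]=m[cy-w:cy+w,cx-w:cx+w]
    return max(cv2.findContours(z,cv2.RETR_EXTERNAL,cv2.CHAIN_APPROX_NONE)[0],key=cv2.contourArea)
m=((hsv[...,1]<60)&(hsv[...,2]>135)).astype(np.uint8)*255
for x,y in((337,231),(417,195),(482,200)):
    k=biggest(m,x,y); P=onplane("top",k.reshape(-1,2),0.08)[:,:2].astype(np.float32)
    c,r=cv2.minEnclosingCircle(P); e=cv2.fitEllipse(P)
    print("tin",np.round(c,4),round(r,4),np.round(e[0],4),np.round(e[1],4))
for v in (120,140,150,160):
    m2=((hsv[...,1]<75)&(hsv[...,2]>v)).astype(np.uint8)*255
    k=biggest(m2,176,249); P=onplane("top",k.reshape(-1,2),0.052)[:,:2].astype(np.float32); print("light",v,[np.round(a,4) for a in cv2.minAreaRect(P)])
g=((hsv[...,1]<60)&(hsv[...,2]>70)&(hsv[...,2]<150)).astype(np.uint8)*255
k=biggest(g,245,208); P=onplane("top",k.reshape(-1,2),0.04)[:,:2].astype(np.float32); print("dock",[np.round(a,4) for a in cv2.minAreaRect(P)])
gy=hsv[...,2]; print(gy[206,220:270]); print(gy[184:232,242]); print(gy[249,160:192],hsv[249,160:192,1])
```

```text
tin [ 0.4599 -0.0049] 0.028 [ 0.4606 -0.0051] [0.0522 0.0524]
tin [ 0.5392 -0.1834] 0.0273 [ 0.5391 -0.1837] [0.0517 0.0528]
tin [ 0.5238 -0.3272] 0.0275 [ 0.5238 -0.3275] [0.052  0.0531]
light 120 [array([0.4259, 0.3596]), array([0.0404, 0.0411]), np.float64(81.2391)]
light 140 [array([0.4256, 0.3597]), array([0.0403, 0.0405]), np.float64(81.4262)]
light 150 [array([0.4255, 0.3599]), array([0.0399, 0.0402]), np.float64(81.4262)]
light 160 [array([0.4255, 0.3601]), array([0.0396, 0.0402]), np.float64(81.4262)]
dock [array([0.5193, 0.2064]), array([0.0899, 0.0875]), np.float64(89.1443)]
[182 182 186 194 124 106 109 107 109 111 108 108 106 111 110 115  77  39
  29  79  73  72  71  70  71  68 116 110 111 109 103 109 110 108 108 110
 107 108 107 110 108 111 117  52  32  46 146 136 133 133]
[164 163 171 173 117 105 108 109 107 106 110 109 110 108 112 110  93  55
  67  72  77  74  71  73  73  73  74  71  71  73  81 113 109 111 108 107
 109 107 110 106 112 112 104  47 120 197 185 178]
[167 168 167 167 169 163 184 190 171 169 168 170 170 170 168 169 172 159
 123 118 121 103 130 135  89  78  76  72 124 125 121 121] [131 129 128 133 133 111  15  12  13  20  18  23  23  23  26  27  28  38
  44  45  42  42  49  47  54  56  44  35 138 131 135 131]
```

```bash
cat > act.py <<'E'
from vis import *
def wz(n=10):
    F=[]
    for _ in range(n): robot.pause(0.03); F.append(robot.observe()["ft_force"])
    return np.mean(F,0)
def st(tag):
    s=robot.observe(); print(tag,"t",round(s["time"],2),"pos",np.round(s["tool_pos"],4),"rot",np.round(s["tcp_rot"],2),"F",np.round(s["ft_force"],2),"w",round(s["gripper_width"],4),"gf",round(s["gripper_force"],1))
E
python3 - <<'E'
from act import *
im=cv2.imread("pics/top0.png"); v=cv2.cvtColor(im,cv2.COLOR_BGR2HSV)[...,1].astype(float)
def edge(line):  # half-level crossing, saturated wood -> grey
    h=(line.max()+line.min())/2; i=np.argmax(line<h); return i-1+(line[i-1]-h)/(line[i-1]-line[i])
L=np.array([(216+edge(v[y,216:236]),y) for y in range(192,224)]); T=np.array([(x,180+edge(v[180:198,x])) for x in range(228,260)])
for E in(L,T):
    W=onplane("top",E,0.04)[:,:2].astype(np.float32); l=cv2.fitLine(W,cv2.DIST_HUBER,0,.01,.01).ravel(); print("edge",np.round(l,4),np.degrees(np.arctan2(l[1],l[0])))
D=onplane("top",[[243.1,207.1]],0.04)[0]; print("hole",D.round(4))
print("tip",robot.tip_reach)
print([robot.ik([0.4258,.3598,z],[180,0,171.4]) for z in(.2,.097)])
robot.move_pose([0.4258,.3598,.2],[180,0,171.4]); st("above")
print(wz())
robot.line_to([0.4258,.3598,.097],vel=.12,guard=15); st("down")
robot.set_gripper(0.03); st("grip")
robot.line_to([0.4258,.3598,.2],vel=.15); st("up"); print(wz(),robot.tip_reach)
cv2.imwrite("pics/t1.png",robot.grab_frame("top")); s=robot.grab_frame("scene"); cv2.imwrite("pics/s1.png",cv2.resize(s[60:230,260:480],(660,510)))
E
```

```text
edge [ 0.9998 -0.0183  0.5265  0.2514] -1.0482786
edge [0.02   0.9998 0.564  0.2079] 88.85551
hole [0.5189 0.2069 0.04  ]
tip 0.0726
[array([ 26.75442865,  -1.09777878, -12.46979791,  78.62798087,
         0.        ,  35.35442865]), array([ 26.75442865,   2.64973933, -19.63431844,  67.71594223,
         0.        ,  35.35442865])]
above t 3.44 pos [0.4262 0.3594 0.2001] rot [-1.8000e+02  1.0000e-02  1.7134e+02] F [-0.75 -0.55  0.35] w 0.0851 gf 0.0
[-0.00530344  0.18825298 -0.01907495]
down t 4.78 pos [0.4263 0.36   0.0979] rot [1.7996e+02 6.0000e-02 1.7140e+02] F [0.32 0.07 0.27] w 0.0855 gf 0.0
grip t 5.26 pos [0.4262 0.36   0.0977] rot [1.7996e+02 6.0000e-02 1.7140e+02] F [-0.69 -0.55  4.92] w 0.0413 gf 61.4
up t 6.09 pos [0.4253 0.3596 0.1988] rot [-1.7994e+02 -8.0000e-02  1.7140e+02] F [-0.41 -0.58 -0.68] w 0.0412 gf 60.7
[-0.33060091 -0.15771634 -1.17094439] 0.0726
```

View pics/s1.png

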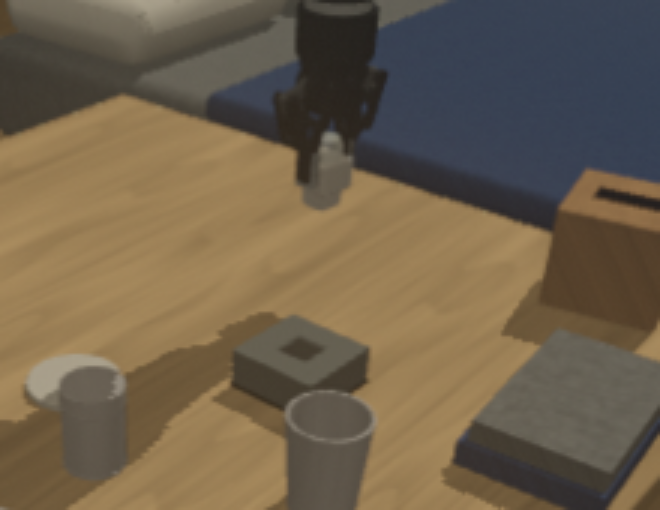

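The night light is held between the fingers: dome at crop pixel (332,135), foot end at (321,205). I'll check its tilt by projecting the expected points.

Run:
```python
from act import *
z=.1988-.0978
f=lambda P:((proj("scene",P)-[260,60])*3).round(0).tolist()
print("axis",f([[.4253,.3596,z+h] for h in(0,.02,.052,.075)]))
a=np.radians(81.4+90); R=np.array([[np.cos(a),-np.sin(a)],[np.sin(a),np.cos(a)]])
for hw,h in((.014,0),(.014,.02),(.021,.02),(.021,.052)):
    print(hw,h,f([[*(np.array([.4253,.3596])+R@np.array([sx,sy])*hw),z+h] for sx,sy in((-1,-1),(1,-1),(1,1),(-1,1))]))
im=cv2.imread("pics/t1.png"); c=proj("top",[[.4253,.3596,z+.05]])[0].astype(int); print(c)
s=cv2.imread("pics/s1.png"); cv2.imwrite("pics/c1.png",np.hstack([cv2.resize(s[90:230,250:400],(400,373),interpolation=cv2.INTER_CUBIC),cv2.resize(im[c[1]-35:c[1]+35,c[0]-37:c[0]+38],(400,373),interpolation=cv2.INTER_CUBIC)]))
```

```text
axis [[321.0, 206.0], [322.0, 188.0], [325.0, 158.0], [327.0, 135.0]]
0.014 0 [[340.0, 207.0], [321.0, 198.0], [301.0, 205.0], [321.0, 214.0]]
0.014 0.02 [[342.0, 188.0], [322.0, 180.0], [303.0, 187.0], [323.0, 196.0]]
0.021 0.02 [[352.0, 189.0], [322.0, 176.0], [293.0, 186.0], [323.0, 200.0]]
0.021 0.052 [[355.0, 159.0], [324.0, 146.0], [295.0, 156.0], [325.0, 169.0]]
[159 248]
```

View pics/c1.png

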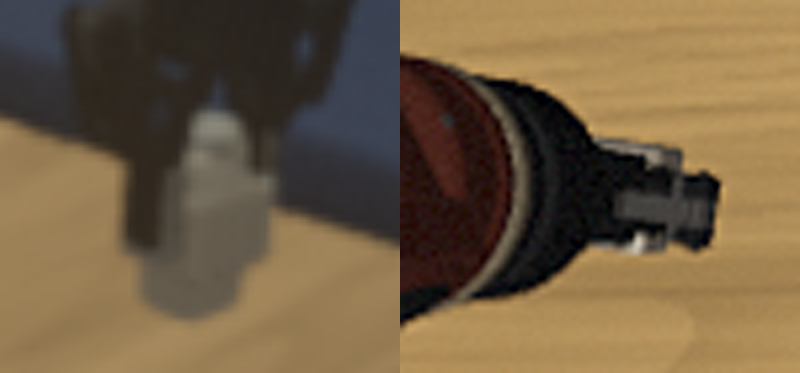

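The projected axis and edges match the picture: foot end at (321,206), body edge at x≈353. The light is upright in the grip, so I'll insert it.

Run:
```python
from act import *
h=np.array([0.5189,0.2069]); r=[180,0,178.95]
robot.move_pose([*h,.19],r)
robot.line_to([*h,.145],vel=.1); robot.pause(.2); st("pre")
hit=robot.line_to([*h,.1165],vel=.04,guard=15); st(f"ins {hit}")
```

```text
pre t 8.07 pos [0.5194 0.207  0.1459] rot [1.7999e+02 8.0000e-02 1.7895e+02] F [ 0.48  0.   -1.7 ] w 0.0409 gf 60.7
ins True t 8.72 pos [0.5186 0.2068 0.1177] rot [-1.7999e+02 -5.0000e-02  1.7895e+02] F [-0.83 -0.81  6.08] w 0.0411 gf 61.6
```

Run:
```python
from act import *
h=[0.5189,0.2069]
hit=robot.line_to([*h,.1145],vel=.03,guard=25); st(f"push {hit}")
robot.set_gripper(.07); st("rel")
robot.line_to([*h,.22],vel=.2); st("up")
q=[0.4600,-.005]
robot.move_pose([q[0],q[1],.2],[180,0,180]); st("tinA")
s=robot.grab_frame("scene"); cv2.imwrite("pics/s2.png",cv2.resize(s[60:230,260:480],(660,510)))
cv2.imwrite("pics/t2.png",robot.grab_frame("top"))
```

```text
push False t 8.97 pos [0.5188 0.2069 0.1176] rot [-1.7995e+02 -1.0000e-01  1.7896e+02] F [-17.62  -5.05  30.76] w 0.0411 gf 64.7
rel t 9.37 pos [0.5187 0.2069 0.114 ] rot [-1.7997e+02 -1.5000e-01  1.7894e+02] F [ 0.91  0.43 -0.03] w 0.0699 gf 0.0
up t 10.04 pos [0.5186 0.2069 0.2188] rot [-179.97   -0.18  178.95] F [ 0.04 -0.69 -0.72] w 0.0701 gf 0.0
tinA t 10.93 pos [ 0.4601 -0.0044  0.1996] rot [ 1.7997e+02 -3.0000e-02  1.7999e+02] F [0.75 0.04 0.41] w 0.0698 gf 0.0
```

View pics/s2.png

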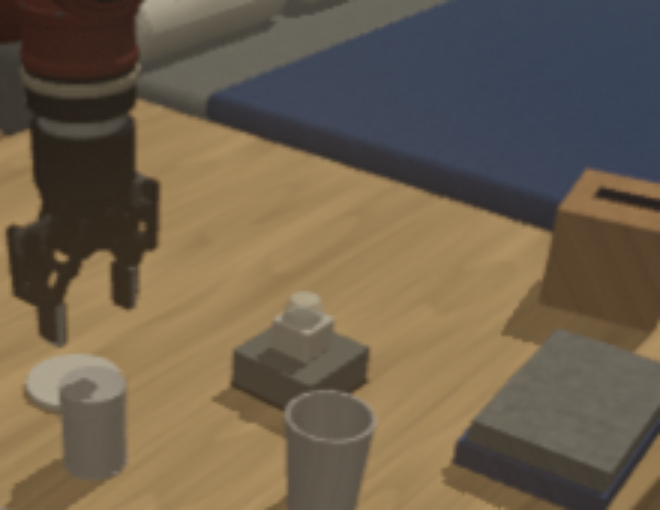

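View pics/t2.png

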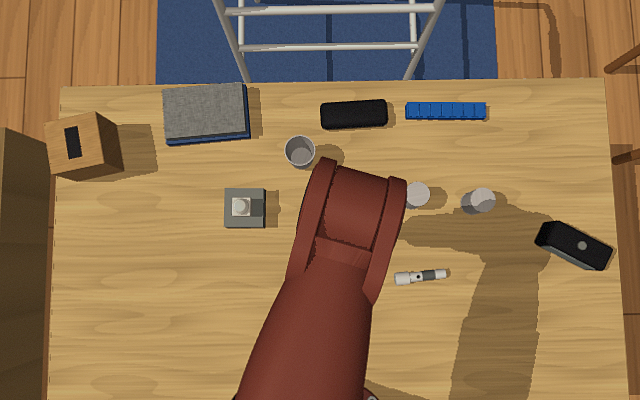

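Both pictures show the light seated flush on the dock, at scene crop (303,330) and top (241,206), and nothing else has moved. Next I'll weigh the tins.

```bash
cat > weigh.py <<'E'
from act import *
def weigh(p,yaw=180.,first=False):
    if not first: robot.move_pose([*p,.2],[180,0,yaw])
    robot.pause(.2); f0=wz()
    hit=robot.line_to([*p,.097],vel=.15,guard=15); robot.set_gripper(.04); st(f"grip {hit}")
    z=robot.observe()["tool_pos"][2]
    robot.line_to([*p,.15],vel=.1); robot.pause(.3); w=f0[2]-wz(20)[2]; print("WEIGHT N",round(w,2))
    return w
def putback(p):
    hit=robot.line_to([*p,.0972],vel=.05,guard=10); st(f"down {hit}")
    robot.set_gripper(.075); robot.pause(.1); robot.line_to([*p,.2],vel=.2); st("free")
E
python3 - <<'E'
from weigh import *
A=[.46,-.005]; weigh(A,first=True); putback(A)
E
```

```text
grip False t 12.68 pos [ 0.461  -0.0053  0.0986] rot [-1.7996e+02  1.4000e-01 -1.8000e+02] F [-1.36  0.11  7.43] w 0.0536 gf 63.4
WEIGHT N 1.59
down True t 15.3 pos [ 0.4595 -0.0049  0.0986] rot [ 1.7999e+02 -7.0000e-02 -1.8000e+02] F [-0.72  0.66  6.36] w 0.0536 gf 63.5
free t 16.4 pos [ 0.4597 -0.0049  0.199 ] rot [179.94  -0.22 180.  ] F [-0.45 -0.77 -0.72] w 0.0746 gf 0.0
```

Run:
```python
from weigh import *
B=[.5392,-.1836]; C=[.5238,-.3273]
weigh(B,180.); putback(B); weigh(C,180.); st("hold C")
```

```text
grip False t 18.89 pos [ 0.5401 -0.1842  0.0987] rot [-1.7991e+02  1.3000e-01  1.8000e+02] F [-0.38 -0.38  6.43] w 0.0532 gf 63.4
WEIGHT N 1.89
down True t 21.5 pos [ 0.5388 -0.1833  0.0988] rot [ 1.7997e+02 -7.0000e-02 -1.8000e+02] F [-1.46  0.07  4.83] w 0.0532 gf 63.5
free t 22.61 pos [ 0.5389 -0.1834  0.1989] rot [179.86  -0.23 180.  ] F [-0.57 -0.5  -0.34] w 0.0747 gf 0.0
grip False t 24.93 pos [ 0.5245 -0.3282  0.0988] rot [-1.7988e+02  1.1000e-01  1.7999e+02] F [ 0.02 -0.36  6.87] w 0.0533 gf 63.1
WEIGHT N 5.01
hold C t 26.58 pos [ 0.5238 -0.3273  0.15  ] rot [-180.    0. -180.] F [-0.32  0.75 -5.3 ] w 0.0539 gf 63.9
```

Tin C is clearly the heaviest: 5.0 N against 1.6 N and 1.9 N.

Run:
```python
from act import *
robot.line_to([.5238,-.3273,.296],vel=.12); st("up")
robot.line_to([.5187,.2069,.296],vel=.14); robot.pause(.8); st("over"); print(wz())
s=robot.grab_frame("scene"); t=robot.grab_frame("top")
cv2.imwrite("pics/f.png",np.vstack([s[20:310,100:500],t[80:310,100:500]]))
```

```text
up t 27.95 pos [ 0.5236 -0.3271  0.2949] rot [ 1.7993e+02 -7.0000e-02 -1.8000e+02] F [ 0.58  0.19 -5.54] w 0.0532 gf 63.9
over t 32.72 pos [0.5187 0.2069 0.296 ] rot [-1.8e+02  1.0e-02 -1.8e+02] F [ 0.26 -0.55 -4.49] w 0.0536 gf 63.9
[ 0.11459519  0.08820783 -5.09747387]
```

View pics/f.png

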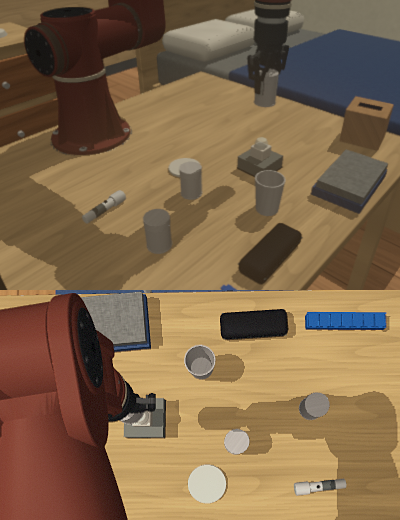

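The picture shows the coin tin held upright at (265,88), above the plugged-in light at (262,150). The other two tins stand upright at (190,180) and (157,230), and nothing else has been disturbed.

```bash
python3 -c "
from plant import robot
print(robot.job_done())"
```

```text
the job is handed in; nothing more can be done
None
```

The job is handed in: the night light is fully seated, and the coin tin (tin C, about 0.51 kg) is held upright about 10 cm above it, with the other two tins set back upright where they stood.

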